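# Close a sloped console with its cover and two turnbuttons

## Task

Put the loose cover plate back over the opening in the sloping top of the console so that it lies flat inside its locating frame, then turn both turnbuttons fully across the edges of the cover to lock it on. Leave the other things on the bench where they are.

Things in the scene. Friction and masses are not known exactly. Their poses are not given: they have to be found in the camera images.
- console: Grey wedge-shaped console, 230 mm wide, 130 mm deep, fixed to the bench, its sloping top (the panel) facing the robot: front edge 27 to 48 mm, back edge 122 mm above the bench. Origin: on the bench under the panel's centre; x to the back, y to the left, z up. The panel's centre is 85 mm above it.
- panel: Sloping top of the console, 150 (x) x 230 mm (y), inclined 30 degrees. Origin: centre of its surface; x up the slope, y across to the left, z straight out of it. Round the origin a steel frame 6 mm high, 110 (x) x 128 mm (y) inside; in it an opening 76 x 96 mm, 24 mm deep. The cover rests on the ledge round it, underside at z = 0. Turnbutton axes at x = 0, y = +80 and -80 mm.
- cover: Loose aluminium plate 100 (x) x 120 (y) x 6 mm, 0.22 kg, flat on the bench, handle up. Origin: centre of its underside, z up. Black bar handle over the middle, along x: 80 mm long, 12 mm wide, 28 to 40 mm above the underside, on 12 mm posts centred 34 mm either side of the middle. Fits the frame either way round (180 degrees), its x along the panel's x.
- left_button (a joint): Left turnbutton's angle about its middle, axis square to the panel, rad. 0 = bar along the slope, clear of the cover (open); grows as the bar's upper end moves towards the cover, clockwise seen from in front; 1.571 = bar straight across, over the cover's edge, at its stop (locked). Stays where it is left.
- right_button (a joint): Right turnbutton's angle, mirrored: 0 = bar along the slope (open); grows as the bar's upper end moves towards the cover, counter-clockwise seen from in front; 1.571 = across, at its stop (locked). Stays where it is left.
- left_button_grip (a point): Left turnbutton: point on its axis, mid fin, 30 mm above the panel's surface. Steel bar 68 mm long, 14 mm wide, 9 to 17 mm above the panel; along it a black grip fin 46 mm long, 10 mm wide, up to 40 mm above the panel. x lies along the bar, z along the axis.
- right_button_grip (a point): The same point on the right turnbutton, which is the same size.
- tape_roll: Bystander: dark roll of tape lying near the cover, 55 mm across, 19 mm high; origin at its underside.
- side_cutters: Bystander: side cutters lying beyond the cover, 134 mm long, 12 mm high; origin at the underside.

How it is judged:
By the outcome, as a careful person would: the job done as asked, in the order asked, and still so for the second after the job is handed in, with the robot touching nothing.
It also fails if it takes over 58 s, if anything falls off the work surface, if the arm or the gripper's body presses on something with over 40 N, if the wrist force passes 120 N, or if a joint passes its speed limit or range.

## Robot

A 6-joint arm with a two-finger parallel gripper is mounted at the origin on a cart in front of the work surface, level with it; the furniture and walls round the work are solid. World frame = base frame: x ahead of the robot, y to its left, z up, the work surface at z = 0. Lengths are in mm, angles in degrees, forces in N, time in s.
With the tool pointing down it reaches from about 350 to 850 mm from the base axis. Payload 8.1 kg.
Tool frame: the origin (TCP) lies midway between the tips of the shut fingers; the grasp point (between the pads) lies 19 mm behind it; z points along the fingers, y is the line along which they close (so a half turn about z gives the same grasp; the last joint's range is limited). The gripper opens to 85 mm and grips with 20 to 120 N. Pads are 22 mm wide; open, the fingers measure 114 mm over their backs; the gripper's body (76 mm by 85 mm) begins 54 mm behind the grasp point. The pads swing forward as they close: fully open they stand 13 mm farther back than shut.
Start: joints at [-70.153, 7.471, 85.268, -0, 87.261, -4.893], TCP at [251.124, -544.924, 231.292] pointing down, gripper open.
Joint ranges: [-169.43, 169.43], [-51.17, 129.36], [1.28, 143.12], [-76.62, 256.62], [0, 156.53], [-152.29, 152.29]. Speed limits (degrees/s): [136.94, 136.94, 159.86, 180, 180, 180].

## Interface

Orientations are given as [roll, pitch, yaw] about the fixed x, y, z axes, in that order (R = Rz(yaw) Ry(pitch) Rx(roll)).
In Python, from bench import sensors, optics, r gives the robot as it stands.
- The arm moves only by the tool apply_moves, never from a script. Its argument "targets" is a list of rows, each a list of 7 numbers: the shift along the tool's x, y, z in mm, then the turn, a rotation vector about the tool's x, y, z in rad, then the closure, from 0 (fully open) to 1 (shut). In form: [[x, y, z, wx, wy, wz, claw], ...]. A call has 1 to 20 rows; each row shifts and turns the commanded pose from where the row before left it, along the tool's axes as they then stand; what a row does not reach is not made up. A row lasts 1/8 s, in which the tool goes at most 62.5 mm and 10.7 degrees, less where a joint would pass 70% of its speed; a pose out of reach is approached as far as the arm can. A call is refused whole if a number of a shift passes 62.5 or a number of a turn 0.188, either way. A call with a gripper value outside its range is refused whole. The fingers move at their own pace and stop on an object; "force" is the grip in N (left out, the last holds). Time passes only in rows, so rows that do not move let the fingers close. It gives the time, the measured TCP pose, the force, the opening and the grip force at its end, in the units of the state.
- sensors.sense(): the state, without advancing time (a new reading comes with each control period).
- optics.snapshot(name): name is "side" or "top"; returns the picture (384x512x3 uint8, red, green, blue); there is no depth.
- optics.get_calibration(name): a dict with "camera_matrix" (3x3 intrinsics, pixels), "pose" (4x4, takes a point from camera to world coordinates). Camera axes: x right, y down, z forward; pixel columns grow to the right and rows downward; lengths in mm; the calibration is good to about 2 mm. A picture is of the moment at which its call begins. get_calibration takes no time and is no camera call.
- r.hand_in(): hands the job in; it is judged then, once.
The state is a dict: "time": time; "joint_pos": joint angles; "qd": joint speeds; "joint_efforts": joint torques, N m; "tool_pos": TCP position; "tcp_rot": TCP orientation; "ft_force": force on the tool from outside, world axes, zero at the start; "wrist_torque": the same for the moment, N m; "finger_gap": finger opening in mm; "grip_force": force on a finger pad.
Only numpy, scipy, OpenCV 4.12 (cv2) and the standard library are available. Lean on these libraries where they do the work, as an engineer would, in place of code of your own. Each camera call takes 0.05 s, during which the arm holds its last target. There are 200 camera calls.

## Working session

There is one attempt and no reset: what is moved stays moved. The work goes in short steps, Python scripts to look and compute and a tool call to move; the robot and the scene stay as the last step left them, time stands still between calls to the robot, and variables do not carry over. Pictures are saved under pics/ and viewed, at most 10 in all, crops included, and the job is handed in when it is done.

Besides the shell and the picture viewer there is one more tool, called after "Emit:" as name(argument=value, ...) on one line, values as JSON. apply_moves: Moves the arm, as the interface text tells. Its arguments: {"type":"object","properties":{"targets":{"type":"array"},"force":{"type":"number"}},"required":["targets"]}

```bash
mkdir -p pics; ls
python3 - <<'E'
from bench import sensors, optics, r
import cv2,numpy as np
np.set_printoptions(suppress=True,precision=4)
print(sensors.sense())
for n in("side","top"):
    cv2.imwrite(f"pics/{n}0.png",optics.snapshot(n)[:,:,::-1]); c=optics.get_calibration(n); print(np.array(c["camera_matrix"]),np.array(c["pose"]))
E
```

```text
pics
{'time': 0.0, 'joint_pos': array([-70.1529,   7.5129,  85.3308,   0.0026,  87.2605,  -4.8921]), 'qd': array([-0.1006,  0.1082,  0.0142, -0.0115, -0.0055,  0.0498]), 'joint_efforts': array([ -0.002 , -56.9405, -50.0551,  -0.0004,   0.0145,   0.    ]), 'tool_pos': array([ 250.9503, -544.3944,  230.2526]), 'tcp_rot': array([-179.8964,   -0.0115,   24.739 ]), 'ft_force': array([ 0.2889, -0.3751, -0.4871]), 'wrist_torque': array([-0.0015,  0.0067,  0.0566]), 'grip_force': 0.0, 'finger_gap': 85.11672159175174}
[[448.1058   0.     253.2633]
 [  0.     448.1058 192.0701]
 [  0.       0.       1.    ]] [[ -0.9375  -0.216    0.2729 347.2182]
 [ -0.3474   0.534   -0.7708 548.3778]
 [  0.0208  -0.8175  -0.5756 672.8933]
 [  0.       0.       0.       1.    ]]
[[369.672    0.     253.8338]
 [  0.     369.672  189.8354]
 [  0.       0.       1.    ]] [[  -0.025    -0.9941    0.1056  502.4083]
 [  -0.9993    0.022    -0.0289 -192.272 ]
 [   0.0264   -0.1062   -0.994   932.3818]
 [   0.        0.        0.        1.    ]]
```

View pics/side0.png

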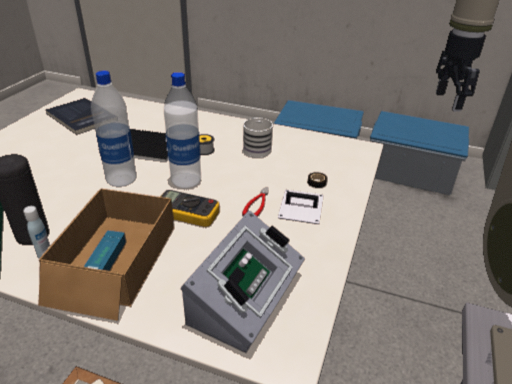

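View pics/top0.png

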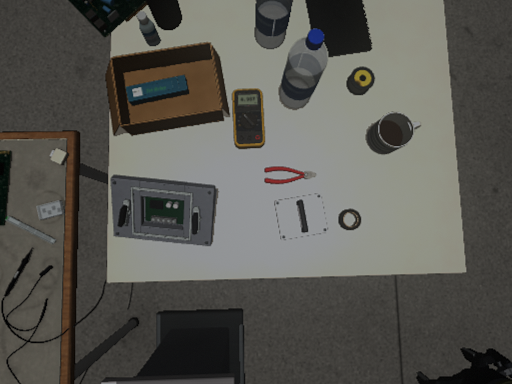

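Run:
```python
import cv2,numpy as np
t=cv2.imread("pics/top0.png");s=cv2.imread("pics/side0.png")
f=lambda im,x,y,w,h,k:cv2.resize(im[y:y+h,x:x+w],None,fx=k,fy=k,interpolation=cv2.INTER_CUBIC)
def grid(im,x0,y0,k):
    for i in range(0,im.shape[1]//k):
        if (x0+i)%10==0: cv2.line(im,(i*k,0),(i*k,5),(0,0,255),1);cv2.putText(im,str(x0+i),(i*k,15),0,.35,(0,0,255))
    for i in range(0,im.shape[0]//k):
        if (y0+i)%10==0: cv2.line(im,(0,i*k),(5,i*k),(0,0,255),1);cv2.putText(im,str(y0+i),(6,i*k+4),0,.35,(0,0,255))
    return im
a=grid(f(t,105,170,115,80,6),105,170,6)
cv2.imwrite("pics/a.png",a)
b=grid(f(s,180,208,130,145,4),180,208,4)
c1=grid(f(t,270,188,65,60,4),270,188,4); c2=grid(f(s,272,180,65,48,4),272,180,4)
o=np.zeros((600,800,3),np.uint8); o[:580,:520]=b;o[:240,530:790]=c1;o[250:442,530:790]=c2
cv2.imwrite("pics/b.png",o)
```

```text
(no output)
```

View pics/a.png

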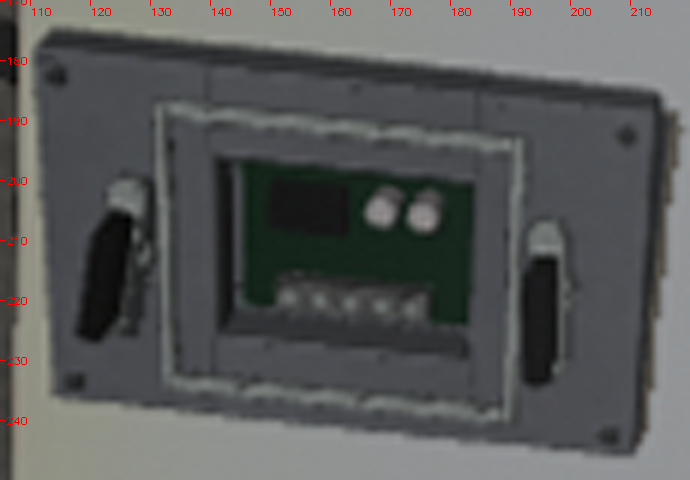

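View pics/b.png

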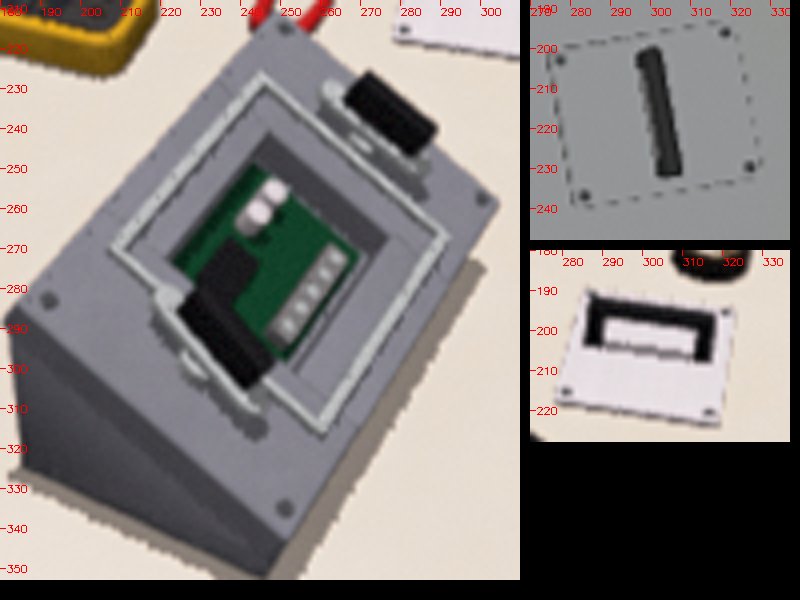

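```bash
cat > h.py <<'E'
from bench import sensors, optics, r
import numpy as np, cv2
from scipy.spatial.transform import Rotation as R
from scipy.optimize import least_squares
np.set_printoptions(suppress=True,precision=2)
C={n:(np.array(optics.get_calibration(n)["camera_matrix"]),np.array(optics.get_calibration(n)["pose"])) for n in("side","top")}
def proj(n,P):
    K,T=C[n]; p=(np.atleast_2d(P)-T[:3,3])@T[:3,:3]@K.T; return p[:,:2]/p[:,2:]
def tri(t,s):
    M=lambda n:C[n][0]@np.linalg.inv(C[n][1])[:3]
    X=cv2.triangulatePoints(M("top"),M("side"),np.array(t,float).T,np.array(s,float).T); return (X[:3]/X[3]).T
px=lambda P,ox,oy,x0,y0,k:(np.array(P,float)-[ox,oy]+.5)/k-.5+[x0,y0]
def panelpose(x,y,yaw): # panel frame in world
    return R.from_euler('z',yaw)*R.from_euler('y',-30,degrees=True), np.array([x,y,85.])
E
cat > m.py <<'E'
from h import *
T=lambda P:px(P,0,0,105,170,6); S=lambda P:px(P,0,0,180,208,4)
ft=T([(160,105),(520,143),(507,418),(170,381)]); fs=S([(115,248),(263,78),(447,238),(322,428)])
st=T([(56,76),(627,135),(610,437),(75,381)]); ss=S([(49,300),(285,28),(483,199),(285,508)])
F=tri(ft,fs); print("frame",F); Z=tri(st,ss); print("screws",Z)
print("frame sides",[np.linalg.norm(F[i]-F[i-1]) for i in range(4)],"slope",np.degrees(np.arcsin((F[0]-F[3])[2]/np.linalg.norm(F[0]-F[3]))))
m=np.array([(56.5,65.5,6),(56.5,-65.5,6),(-56.5,-65.5,6),(-56.5,65.5,6)])
def res(p,full=0):
    Q=R.from_euler('z',p[2])*R.from_euler('y',-30,degrees=True); P=Q.apply(m)+[p[0],p[1],p[3] if len(p)>3 else 85]
    return np.r_[(proj("top",P)-ft).ravel(),(proj("side",P)-fs).ravel()]
for p0 in ([500,100,0],[500,100,0,85]):
    q=least_squares(res,p0,x_scale=[10,10,.1,10][:len(p0)]); print("console",q.x,np.degrees(q.x[2]),q.fun)
T=lambda P:px(P,530,0,270,188,4); S=lambda P:px(P,530,250,272,180,4)
ct=T([(560,60),(725,32),(750,167),(585,197)]); cs=S([(567,391),(592,295),(726,312),(709,412)])
V=tri(ct,cs);print("cover screws",V,V.mean(0),[np.linalg.norm(V[i]-V[i-1]) for i in range(4)])
et=T([(551,48),(732,20),(762,163),(575,207)]); es=S([(556,402),(588,293),(733,308),(720,426)])
V=tri(et,es);print("cover corners",V,V.mean(0),[np.linalg.norm(V[i]-V[i-1]) for i in range(4)])
H=tri(T([(649,50),(668,175)]),S([(588,297),(714,319)]));print("handle ends",H,H.mean(0),np.linalg.norm(H[0]-H[1]),np.degrees(np.arctan2(*(H[0]-H[1])[[1,0]])))
def cfit(p):
    a=np.array([(46,56,6),(46,-56,6),(-46,-56,6),(-46,56,6)]); a=a*[p[3],p[4],1]
    P=R.from_euler('z',p[2]).apply(a)+[p[0],p[1],0]
    hp=R.from_euler('z',p[2]).apply([(40,0,40),(-40,0,40)])+[p[0],p[1],0]
    return np.r_[(proj("top",P)-ct).ravel(),(proj("side",P)-cs).ravel(),(proj("top",hp)-T([(649,50),(668,175)])).ravel(),(proj("side",hp)-S([(588,297),(714,319)])).ravel()]
q=least_squares(cfit,[480,-280,0,1,1],x_scale=[10,10,.1,.1,.1]);print("cover",q.x,np.degrees(q.x[2]),q.fun)
E
python3 m.py
```

```text
frame [[600.79  53.04 119.4 ]
 [583.61 -77.94 118.46]
 [482.55 -63.97  60.68]
 [500.11  65.74  60.97]]
screws [[ 612.78   90.85  119.97]
 [ 586.37 -117.05  119.78]
 [ 474.53 -102.99   54.6 ]
 [ 501.72  104.69   54.04]]
frame sides [np.float64(117.0925059562325), np.float64(132.11089090005154), np.float64(117.24964982189353), np.float64(130.89062870474584)] slope 29.930847418969087
console [544.71  -5.96  -0.13] -7.575546351873273 [ 0.19  0.92 -0.4   1.08 -0.04 -0.82 -0.14 -0.71  1.06  0.64  0.65  0.53
 -1.01 -0.79 -1.01 -0.65]
console [544.69  -5.92  -0.13  85.17] -7.575088313266721 [ 0.14  0.92 -0.43  1.09 -0.07 -0.81 -0.18 -0.7   1.06  0.59  0.65  0.49
 -1.   -0.83 -1.   -0.69]
cover screws [[ 567.23 -276.69    8.67]
 [ 582.93 -381.77    6.79]
 [ 497.28 -393.55    8.39]
 [ 482.29 -289.46    8.28]] [ 532.43 -335.36    8.03] [np.float64(85.89522284230353), np.float64(106.26352019696857), np.float64(86.46418647337218), np.float64(105.15951865268616)]
cover corners [[ 573.66 -272.24    1.82]
 [ 588.71 -387.72    3.23]
 [ 496.6  -402.22    6.2 ]
 [ 474.78 -283.69    4.31]] [ 533.44 -336.47    3.89] [np.float64(99.57220163811186), np.float64(116.45755855995172), np.float64(93.28815546279458), np.float64(120.54240565773459)]
handle ends [[ 570.83 -327.33   43.72]
 [ 494.47 -336.44   41.75]] [ 532.65 -331.88   42.74] 76.92748432609737 6.797990103320313
cover [ 532.64 -335.25    0.14    0.94    0.94] 8.076877810221264 [ 0.02 -0.32 -0.29 -0.11 -0.25 -0.01 -0.29 -0.49 -0.24  0.72  0.13  0.37
 -0.13  0.78  0.05  0.81  0.54 -1.09  1.69  0.33  0.04  0.67  1.08 -0.26]
```

```bash
cat > n.py <<'E'
from h import *
T=lambda P:px(P,0,0,105,170,6); S=lambda P:px(P,0,0,180,208,4)
Q,o=panelpose(544.7,-6,np.radians(-7.57))
print("tool rpy for panel",(Q*R.from_euler('x',180,degrees=True)).as_euler('xyz',degrees=True))
for nm,y,sg,tt,s1,s2 in (("L",80,-1,(130,176),(155,293),(265,412)),("R",-80,1,(548,220),(322,92),(430,170))):
    def f(p):
        a=sg*p[0]; u=np.array([np.cos(a),np.sin(a),0])*34
        P=Q.apply([np.array([0,y,15])+u,np.array([0,y,15])-u])+o+[p[1],p[2],0]
        return np.r_[(proj("top",P)[0]-T(tt)).ravel(),(proj("side",P)-S([s1,s2])).ravel()]
    q=least_squares(f,[0,0,0],x_scale=[.1,5,5]);print(nm,np.degrees(q.x[0]),q.x[1:],q.fun)
    im={n:cv2.imread(f"pics/{n}0.png") for n in("side","top")}
best={}
# overlay
t=cv2.imread("pics/top0.png");s=cv2.imread("pics/side0.png")
A=cv2.resize(t[170:250,105:220],None,fx=6,fy=6,interpolation=2); B=cv2.resize(s[208:353,180:310],None,fx=4,fy=4,interpolation=2)
import sys
for y,a in ((80,-np.radians(float(sys.argv[1]))),(-80,np.radians(float(sys.argv[2])))):
  for L,W,z in((23,5,40),(34,7,17)):
    c=np.array([(L,W),(L,-W),(-L,-W),(-L,W)]); c=c@np.array([[np.cos(a),np.sin(a)],[-np.sin(a),np.cos(a)]])
    P=Q.apply(np.c_[c[:,0],c[:,1]+y,[z]*4])+o
    for im,n,x0,y0,k in((A,"top",105,170,6),(B,"side",180,208,4)):
        cv2.polylines(im,[np.int32(((proj(n,P)-[x0,y0]+.5)*k-.5))],True,(0,0,255) if z==40 else (0,255,255),1)
O=np.zeros((600,800,3),np.uint8);O[:580,:520]=B
O[:180,520:790]=A[160:340,60:330]*0+0
O[0:200,530:640]=A[160:360,60:170];O[0:200,660:770]=A[200:400,500:610]
cv2.imwrite("pics/ov.png",O)
E
python3 n.py 8 -4
```

```text
tool rpy for panel [180.   -30.    -7.57]
L 7.796178831821692 [ 0.05 -0.03] [-0.35 -0.34  0.16 -0.4   0.17  0.18]
R 5.6857226048013985 [ 0.04 -1.  ] [-0.71 -0.24 -0.24 -1.18  0.68  0.31]
```

View pics/ov.png

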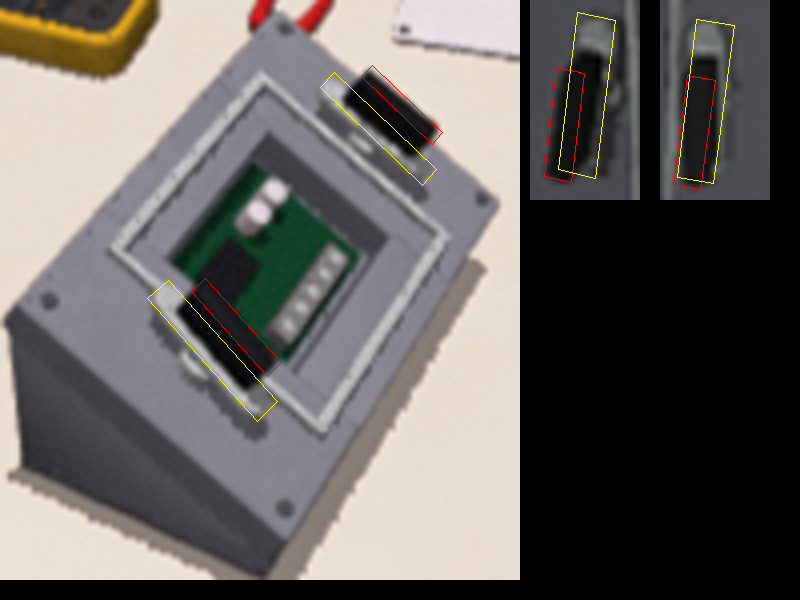

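```bash
cat > d.py <<'E'
from h import *
def delta(pos,Rt,cur=None):
    s=sensors.sense(); p=s["tool_pos"] ; q=R.from_euler('xyz',s["tcp_rot"],degrees=True)
    w=(q.inv()*Rt).as_rotvec()
    d=np.array(pos)-p
    print("t",s["time"],"turn rad",np.round(w,3),"rows",np.abs(w).max()/.18,"shift after turn",Rt.inv().apply(d),"before",q.inv().apply(d),"F",s["ft_force"],"gap",s["finger_gap"],s["grip_force"],"j",s["joint_pos"])
def panel(x,y,z,ang=0): # tool down on panel; ang deg about tool z
    Q,o=panelpose(544.7,-6,np.radians(-7.57))
    return Q.apply([x,y,z])+o, Q*R.from_euler('x',180,degrees=True)*R.from_euler('z',ang,degrees=True)
down=lambda yaw:R.from_euler('xyz',[180,0,yaw],degrees=True)
E
python3 -c "
from d import *
delta([532.6,-334,115],down(8))"
```

```text
t 0.1 turn rad [-0.    0.    0.29] rows 1.623015503415974 shift after turn [ 308.19 -169.2   115.34] before [343.84 -73.08 115.51] F [ 0.39  0.11 -0.68] gap 85.45465771520203 0.0 j [-70.15   7.51  85.32  -0.    87.26  -4.89]
```

Emit:
apply_moves(targets=[[0,0,0,0,0,0.145,0],[0,0,0,0,0,0.145,0],[30.8,-16.9,11.5,0,0,0,0],[30.8,-16.9,11.5,0,0,0,0],[30.8,-16.9,11.5,0,0,0,0],[30.8,-16.9,11.5,0,0,0,0],[30.8,-16.9,11.5,0,0,0,0],[30.8,-16.9,11.5,0,0,0,0],[30.8,-16.9,11.5,0,0,0,0],[30.8,-16.9,11.5,0,0,0,0],[30.8,-16.9,11.5,0,0,0,0],[30.8,-16.9,11.5,0,0,0,0],[0,0,0,0,0,0,0],[0,0,0,0,0,0,0]], force=60)

```text
time: 1.85
tool_pos: [531.7, -334.1, 115.9]
tcp_rot: [-180.0, 0.1, 8.2]
ft_force: [0.4, 0.1, -0.4]
finger_gap: 85.8
grip_force: 0.0
```

```bash
python3 -c "
from d import *
delta([532.6,-334,16],down(8))
t=optics.snapshot('top');s=optics.snapshot('side')
o=np.zeros((400,800,3),np.uint8);o[:,:400]=cv2.resize(t[165:265,255:355],None,fx=4,fy=4);o[:,400:]=cv2.resize(s[130:230,250:350],None,fx=4,fy=4)
cv2.imwrite('pics/c1.png',o[:,:,::-1])"
```

```text
t 1.85 turn rad [-0.  0.  0.] rows 0.0148630010686579 shift after turn [ 0.87  0.02 99.94] before [ 0.95  0.05 99.94] F [ 0.4   0.11 -0.42] gap 85.75332102260694 0.0 j [-36.8   16.27  87.51  -0.02  76.27  45.05]
```

View pics/c1.png

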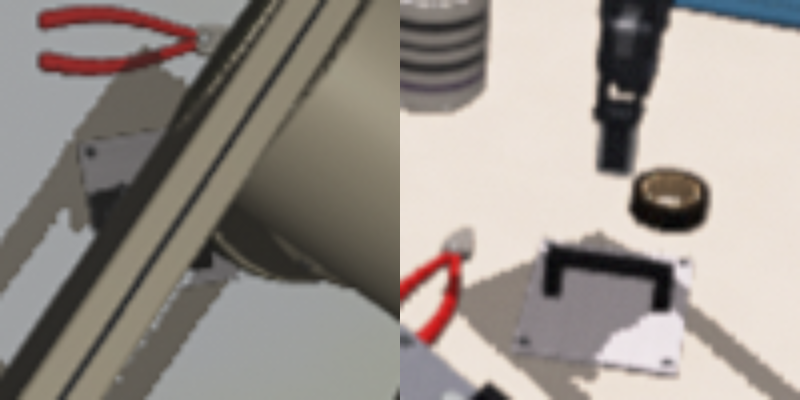

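Side view: the open gripper hangs above the handle (bar about (608,265) in the crop), and tape and cutters are clear of it. I'm descending now.

Emit:
apply_moves(targets=[[0.9,0,25,0,0,0,0],[0,0,25,0,0,0,0],[0,0,20,0,0,0,0],[0,0,15,0,0,0,0],[0,0,10,0,0,0,0],[0,0,5,0,0,0,0.3],[0,0,0,0,0,0,0.6],[0,0,0,0,0,0,0.8],[0,0,0,0,0,0,1],[0,0,0,0,0,0,1],[0,0,0,0,0,0,1],[0,0,0,0,0,0,1]], force=60)

```text
time: 3.45
tool_pos: [533.6, -334.3, 17.2]
tcp_rot: [179.9, -0.1, 8.1]
ft_force: [0.4, 1.0, 5.1]
finger_gap: 10.6
grip_force: 59.4
```

Emit:
apply_moves(targets=[[0,0,-10,0,0,0,1],[0,0,-20,0,0,0,1],[0,0,-40,0,0,0,1],[0,0,-40,0,0,0,1],[0,0,-40,0,0,0,1],[0,0,-40,0,0,0,1],[0,0,0,0,0,0,1]])

```text
time: 4.32
tool_pos: [535.2, -335.5, 212.7]
tcp_rot: [179.6, -0.4, 8.1]
ft_force: [0.6, -0.1, -2.3]
finger_gap: 10.6
grip_force: 58.7
```

```bash
python3 -c "
from d import *
P,Q=panel(0,0,76.5); print(P,Q.as_euler('xyz',degrees=True)); delta(P,Q)"
```

```text
[506.78  -0.96 151.25] [180.   -30.    -7.57]
t 4.325 turn rad [-0.07  0.51  0.27] rows 2.8487901000233116 shift after turn [ -93.28 -327.93   17.08] before [  18.77 -335.64   59.34] F [ 0.58 -0.06 -2.31] gap 10.576089830171114 58.71784865856171 j [-36.74  12.3   81.82  -0.    85.34  45.14]
```

Emit:
apply_moves(targets=[[0,0,0,-0.0175,0.1275,0.0675,1],[0,0,0,-0.0175,0.1275,0.0675,1],[0,0,0,-0.0175,0.1275,0.0675,1],[0,0,0,-0.0175,0.1275,0.0675,1],[-7.8,-27.3,-1.9,0,0,0,1],[-7.8,-27.3,-1.9,0,0,0,1],[-7.8,-27.3,-1.9,0,0,0,1],[-7.8,-27.3,-1.9,0,0,0,1],[-7.8,-27.3,-1.9,0,0,0,1],[-7.8,-27.3,-1.9,0,0,0,1],[-7.8,-27.3,-1.9,0,0,0,1],[-7.8,-27.3,-1.9,0,0,0,1],[-7.8,-27.3,-1.9,0,0,0,1],[-7.8,-27.3,-1.9,0,0,0,1],[-7.8,-27.3,-1.9,0,0,0,1],[-7.8,-27.3,-1.9,0,0,0,1],[0,0,0,0,0,0,1],[0,0,0,0,0,0,1]])

```text
time: 6.58
tool_pos: [484.5, 3.0, 179.8]
tcp_rot: [-180.0, -29.3, -7.7]
ft_force: [0.1, 0.2, -3.0]
finger_gap: 10.4
grip_force: 59.0
```

```bash
python3 -c "
from d import *
P,Q=panel(0,0,41.5); delta(P,Q)"
```

```text
t 6.575 turn rad [ 0.    0.01 -0.  ] rows 0.06334783351916289 shift after turn [ 5.26  1.   71.02] before [ 6.07  0.97 70.96] F [ 0.11  0.16 -2.97] gap 10.439453549575903 59.04950559139252 j [ -4.6  -41.4  135.1   -1.75  57.    93.62]
```

Emit:
apply_moves(targets=[[0,0,0,0,0.011,0,1],[1.4,0.3,17.7,0,0,0,1],[1.3,0.3,17.7,0,0,0,1],[1.3,0.2,17.7,0,0,0,1],[1.3,0.2,17.7,0,0,0,1],[0,0,0,0,0,0,1],[0,0,0,0,0,0,1]])

```text
time: 7.45
tool_pos: [524.4, -3.7, 122.2]
tcp_rot: [-180.0, -30.0, -7.8]
ft_force: [0.4, 0.2, -2.1]
finger_gap: 10.8
grip_force: 59.0
```

```bash
python3 -c "
from d import *
P,Q=panel(0,0,16.5); delta(P,Q)
s=optics.snapshot('side')[:,:,::-1]
B=cv2.resize(s[208:353,180:310],None,fx=4,fy=4,interpolation=2)
st=sensors.sense(); q=R.from_euler('xyz',st['tcp_rot'],degrees=True)
c=np.array([(50,60),(50,-60),(-50,-60),(-50,60)])
for z,col in((10.5,(0,0,255)),(16.5,(0,255,255))):
  P=q.apply(np.c_[c,[z]*4])+st['tool_pos']
  cv2.polylines(B,[np.int32((proj('side',P)-[180,208]+.5)*4-.5)],True,col,1)
cv2.imwrite('pics/c2.png',B)"
```

```text
t 7.45 turn rad [ 0. -0. -0.] rows 0.01573789868923667 shift after turn [-0.87 -0.42 25.92] before [-0.88 -0.43 25.92] F [ 0.42  0.23 -2.1 ] gap 10.815445662464072 59.01373565196991 j [ -5.12 -28.86 133.93  -1.8   44.93  93.55]
```

View pics/c2.png

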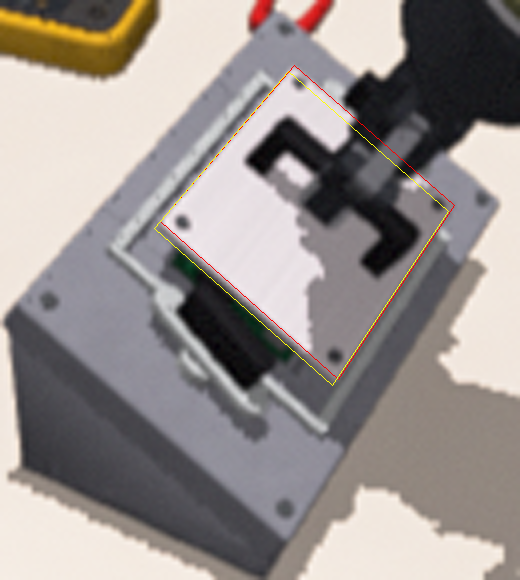

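The cover's corners ((295,68), (453,207), (333,380), (158,225)) match the predicted outline within about 1 mm, so it's centred over the frame. Lowering it now.

Emit:
apply_moves(targets=[[-0.9,-0.4,8,0,0,0,1],[0,0,7,0,0,0,1],[0,0,4,0,0,0,1],[0,0,3,0,0,0,1],[0,0,1.5,0,0,0,1],[0,0,1.5,0,0,0,1],[0,0,0,0,0,0,1]])

```text
time: 8.38
tool_pos: [535.8, -4.3, 100.3]
tcp_rot: [-180.0, -30.0, -7.7]
ft_force: [-17.4, -0.1, 11.7]
finger_gap: 10.7
grip_force: 61.8
```

```bash
python3 -c "
from d import *
P,Q=panel(0,0,16.5); delta(P,Q)"
```

```text
t 8.375 turn rad [ 0.  0. -0.] rows 0.010269261089882836 shift after turn [0.17 0.56 1.21] before [0.18 0.56 1.21] F [-17.37  -0.09  11.74] gap 10.709373451843346 61.82682394981384 j [ -5.07 -24.16 133.18  -1.94  41.04  93.73]
```

Emit:
apply_moves(targets=[[0,0,-0.7,0,0,0,1],[0,0,0,0,0,0,0.8],[0,0,0,0,0,0,0.6],[0,0,0,0,0,0,0.5],[0,0,0,0,0,0,0.5],[0,0,-15,0,0,0,0.5],[0,0,-25,0,0,0,0.5],[0,0,-40,0,0,0,0.5],[0,0,-20,0,0,0,0.5],[0,0,0,0,0,0,0.5]])

```text
time: 9.62
tool_pos: [487.2, 2.3, 189.3]
tcp_rot: [-179.9, -30.3, -7.7]
ft_force: [-0.3, 0.8, -0.3]
finger_gap: 42.7
grip_force: 0.0
```

```bash
python3 -c "
from d import *
P,Q=panel(0,-80,70,-5.7); delta(P,Q)
s=optics.snapshot('side')[:,:,::-1]
B=cv2.resize(s[208:353,180:310],None,fx=4,fy=4,interpolation=2)
Q,o=panelpose(544.7,-6,np.radians(-7.57))
c=np.array([(50,60),(50,-60),(-50,-60),(-50,60)])
P=Q.apply(np.c_[c,[6]*4])+o
cv2.polylines(B,[np.int32((proj('side',P)-[180,208]+.5)*4-.5)],True,(0,0,255),1)
cv2.imwrite('pics/c3.png',B)"
```

```text
t 9.625 turn rad [ 0.   -0.01 -0.1 ] rows 0.5644880250820121 shift after turn [-9.85 80.06 49.36] before [-1.93 80.64 49.36] F [-0.32  0.84 -0.29] gap 42.721559323642396 0.0 j [ -4.66 -42.29 134.91  -1.75  57.13  93.59]
```

View pics/c3.png

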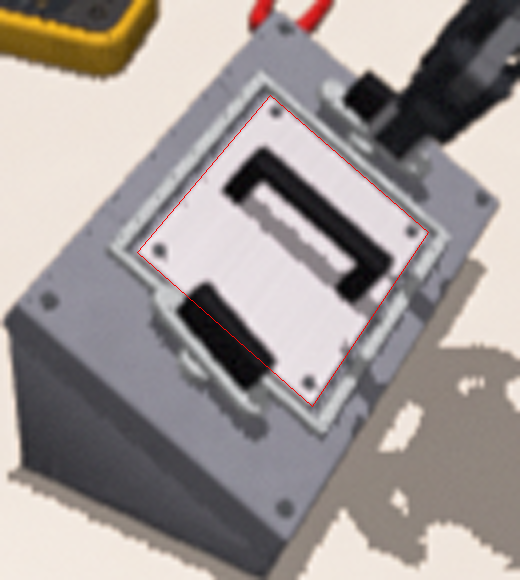

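Cover lies inside the frame, flush with the predicted seated outline. Next is the right button.

Emit:
apply_moves(targets=[[0,0,0,0,-0.005,-0.1,0.5],[-3.3,26.7,5,0,0,0,0.5],[-3.3,26.7,5,0,0,0,0.5],[-3.3,26.7,10,0,0,0,0.5],[0,0,15,0,0,0,0.5],[0,0,14,0,0,0,0.5],[0,0,0,0,0,0,0.5],[0,0,0,0,0,0,0.5]])

```text
time: 10.68
tool_pos: [497.5, -80.5, 142.7]
tcp_rot: [176.8, -29.5, -1.1]
ft_force: [-0.1, 0.4, 0.2]
finger_gap: 42.5
grip_force: 0.0
```

```bash
python3 -c "
from d import *
P,Q=panel(0,-80,20,-5.7); delta(P,Q)
P,Q=panel(0,-80,20,-90); delta(P,Q)"
```

```text
t 10.675 turn rad [-0.    0.01 -0.  ] rows 0.032961513950723324 shift after turn [ 3.14  0.26 48.41] before [ 3.43  0.28 48.39] F [-0.07  0.4   0.23] gap 42.522322756539225 0.0 j [-19.18 -35.45 135.7    7.37  50.83  69.6 ]
t 10.675 turn rad [-0.01  0.01 -1.47] rows 8.18311548665411 shift after turn [ 0.05  3.15 48.41] before [ 3.43  0.28 48.39] F [-0.07  0.4   0.23] gap 42.522322756539225 0.0 j [-19.18 -35.45 135.7    7.37  50.83  69.6 ]
```

Emit:
apply_moves(targets=[[1.2,0.1,16,0,0.005,0,0.5],[1,0.1,16,0,0,0,0.5],[1,0.1,10,0,0,0,0.5],[0,0,5,0,0,0,0.6],[0,0,0,0,0,0,0.8],[0,0,0,0,0,0,1],[0,0,0,0,0,0,1],[0,0,0,0,0,0,1],[0,0,0,0,0,0,1]], force=60)

```text
time: 11.8
tool_pos: [523.8, -83.6, 104.6]
tcp_rot: [176.8, -29.9, -1.1]
ft_force: [-3.3, 3.9, 2.1]
finger_gap: 8.4
grip_force: 59.7
```

```bash
python3 -c "
from d import *
P,Q=panel(0,-80,20,-90); delta(P,Q)"
```

```text
t 11.8 turn rad [-0.   -0.   -1.47] rows 8.183249449515142 shift after turn [-0.31 -0.66  2.21] before [-0.69  0.25  2.21] F [-3.27  3.92  2.07] gap 8.429873237495363 59.6657520532608 j [-18.36 -26.3  134.19   7.99  42.82  69.15]
```

Emit:
apply_moves(targets=[[0,0,0,0,0,-0.12,1],[0,0,0,0,0,-0.12,1],[0,0,0,0,0,-0.12,1],[0,0,0,0,0,-0.12,1],[0,0,0,0,0,-0.12,1],[0,0,0,0,0,-0.12,1]])

```text
time: 12.55
tool_pos: [523.6, -82.8, 104.4]
tcp_rot: [157.2, -20.0, 43.6]
ft_force: [-6.5, 9.6, 4.9]
finger_gap: 8.4
grip_force: 60.3
```

```bash
python3 -c "
from d import *
P,Q=panel(0,-80,21,-90); delta(P,Q)"
```

```text
t 12.55 turn rad [-0.   -0.   -0.75] rows 4.16183872145882 shift after turn [-1.12 -0.31  1.19] before [-1.03  0.54  1.19] F [-6.52  9.62  4.94] gap 8.365774297335857 60.26891112327576 j [-18.31 -26.31 134.2    8.05  42.87  27.67]
```

Forces are low. Finishing the turn, with a small overturn into the stop.

Emit:
apply_moves(targets=[[0,0,0,0,0,-0.12,1],[0,0,0,0,0,-0.12,1],[0,0,0,0,0,-0.12,1],[0,0,0,0,0,-0.12,1],[0,0,0,0,0,-0.12,1],[0,0,0,0,0,-0.1,1],[0,0,0,0,0,-0.06,1],[0,0,0,0,0,-0.04,1],[0,0,0,0,0,0,1],[0,0,0,0,0,0,1]])

```text
time: 13.8
tool_pos: [522.9, -82.3, 103.9]
tcp_rot: [150.1, 1.2, 84.8]
ft_force: [-14.0, 12.6, 10.1]
finger_gap: 8.5
grip_force: 63.3
```

```bash
python3 -c "
from d import *
print(sensors.sense()['wrist_torque'])
P,Q=panel(0,-80,21,-90); delta(P,Q)"
```

```text
[2.   1.29 0.3 ]
t 13.8 turn rad [-0.   -0.    0.05] rows 0.2553281528371968 shift after turn [-1.51  0.54  1.13] before [-1.54  0.47  1.13] F [-14.    12.56  10.14] gap 8.493027936758846 63.28302025794983 j [-18.31 -26.33 134.23   8.08  42.97 -17.91]
```

Emit:
apply_moves(targets=[[1,0,0,0,0,-0.03,1],[0,0,0,0,0,-0.03,1],[0,0,0,0,0,0,1]])

```text
time: 14.18
tool_pos: [522.9, -82.2, 103.9]
tcp_rot: [150.2, 2.9, 87.7]
ft_force: [-15.5, 6.3, 10.4]
finger_gap: 8.5
grip_force: 79.4
```

```bash
python3 -c "
from d import *
s=sensors.sense();q=R.from_euler('xyz',s['tcp_rot'],degrees=True);print(q.inv().apply(s['wrist_torque']),q.inv().apply(s['ft_force']))
P,Q=panel(0,-80,21,-90); delta(P,Q)
s=optics.snapshot('side')[:,:,::-1]
t=optics.snapshot('top')[:,:,::-1]
B=np.hstack([cv2.resize(s[200:300,230:330],None,fx=4,fy=4,interpolation=2),cv2.resize(t[165:265,110:210],None,fx=4,fy=4,interpolation=2)])
cv2.imwrite('pics/c4.png',B)"
```

```text
[1.61 0.9  1.38] [  5.11  -8.37 -17.05]
t 14.175 turn rad [-0.  -0.   0.1] rows 0.5848211280841629 shift after turn [-1.64  0.52  1.17] before [-1.69  0.34  1.17] F [-15.49   6.27  10.37] gap 8.539847629969767 79.35281742364168 j [-18.22 -26.35 134.24   7.92  42.94 -21.1 ]
```

Emit:
apply_moves(targets=[[0,0,0,0,0,0.05,1],[0,0,0,0,0,0.03,0.8],[0,0,0,0,0,0,0.6],[0,0,0,0,0,0,0.5],[0,0,0,0,0,0,0.5],[0,0,-15,0,0,0,0.5],[0,0,-25,0,0,0,0.5],[0,0,-15,0,0,0,0.5],[0,0,0,0,0,0,0.5]])

```text
time: 15.4
tool_pos: [497.5, -79.8, 153.5]
tcp_rot: [149.8, 0.8, 83.8]
ft_force: [-0.1, -0.7, 0.9]
finger_gap: 43.1
grip_force: 0.0
```

```bash
python3 -c "
from d import *
P,Q=panel(0,80,70,-172.2); delta(P,Q)"
```

```text
t 15.4 turn rad [ 0.    0.   -1.41] rows 7.817668202200717 shift after turn [ 23.76 157.63   7.89] before [159.4    2.21   7.77] F [-0.15 -0.66  0.88] gap 43.062410920268995 0.0 j [-19.15 -36.87 135.57   7.33  51.82 -16.17]
```

Emit:
apply_moves(targets=[[31.9,0.4,0,0,0,0,0.5],[31.9,0.4,0,0,0,0,0.5],[31.9,0.4,0,0,0,0,0.5],[31.9,0.4,0,0,0,0,0.5],[31.9,0.4,0,0,0,0,0.5],[0,0,0,0,0,-0.141,0.5],[0,0,0,0,0,-0.141,0.5],[0,0,0,0,0,-0.141,0.5],[0,0,0,0,0,-0.141,0.5],[0,0,0,0,0,-0.141,0.5],[0,0,0,0,0,-0.141,0.5],[0,0,0,0,0,-0.141,0.5],[0,0,0,0,0,-0.141,0.5],[0,0,0,0,0,-0.141,0.5],[0,0,0,0,0,-0.141,0.5],[0,0,0,0,0,0,0.5],[0,0,0,0,0,0,0.5]])

```text
time: 17.52
tool_pos: [515.6, 78.9, 150.0]
tcp_rot: [175.5, 29.7, 163.4]
ft_force: [-0.9, 0.8, 0.7]
finger_gap: 42.7
grip_force: 0.0
```

```bash
python3 -c "
from d import *
P,Q=panel(0,80,21,-172.2); delta(P,Q)"
```

```text
t 17.525 turn rad [-0. -0. -0.] rows 0.002486924573412062 shift after turn [-2.21 -0.05 55.33] before [-2.23 -0.04 55.33] F [-0.86  0.81  0.75] gap 42.656425127847946 0.0 j [  8.69 -29.68 131.4  -10.57  49.78 -61.12]
```

View pics/c4.png

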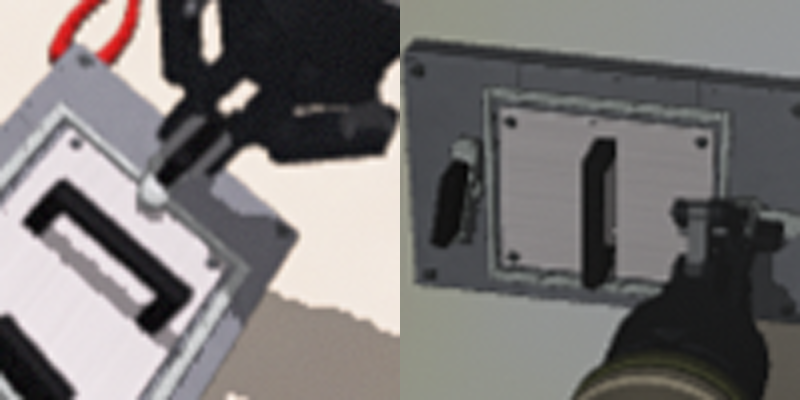

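The right bar now lies over the cover's edge (light bar end at (152,192) in the crop). Next, the left button.

Emit:
apply_moves(targets=[[-1.1,0,20,0,0,0,0.5],[-1.1,0,18,0,0,0,0.5],[0,0,12,0,0,0,0.5],[0,0,5,0,0,0,0.6],[0,0,0,0,0,0,0.8],[0,0,0,0,0,0,1],[0,0,0,0,0,0,1],[0,0,0,0,0,0,1],[0,0,0,0,0,0,1]], force=60)

```text
time: 18.65
tool_pos: [544.9, 74.8, 104.5]
tcp_rot: [175.6, 29.7, 163.6]
ft_force: [-5.7, -0.7, 3.7]
finger_gap: 8.5
grip_force: 61.2
```

Emit:
apply_moves(targets=[[0,0,0,0,0,0.12,1],[0,0,0,0,0,0.12,1],[0,0,0,0,0,0.12,1],[0,0,0,0,0,0.12,1],[0,0,0,0,0,0.12,1]])

```text
time: 19.27
tool_pos: [544.4, 73.8, 104.3]
tcp_rot: [158.9, 21.8, 126.1]
ft_force: [-13.6, -6.9, 9.7]
finger_gap: 9.1
grip_force: 62.4
```

```bash
python3 -c "
from d import *
P,Q=panel(0,80,21,-90); delta(P,Q)"
```

```text
t 19.275 turn rad [-0.    0.    0.83] rows 4.631339084772558 shift after turn [ 0.9  -0.24  1.14] before [0.78 0.51 1.13] F [-13.58  -6.91   9.73] gap 9.074524171954884 62.422943115234375 j [  7.35 -20.11 129.79 -11.29  41.77 -26.29]
```

Emit:
apply_moves(targets=[[0.5,0.3,-0.5,0,0,0.12,1],[0,0,0,0,0,0.12,1],[0,0,0,0,0,0.12,1],[0,0,0,0,0,0.12,1],[0,0,0,0,0,0.12,1],[0,0,0,0,0,0.1,1],[0,0,0,0,0,0.08,1],[0,0,0,0,0,0.05,1],[0,0,0,0,0,0.03,1],[0,0,0,0,0,0.03,1],[0,0,0,0,0,0,1]])

```text
time: 20.65
tool_pos: [542.9, 73.4, 103.5]
tcp_rot: [150.2, -1.2, 79.8]
ft_force: [-17.4, -11.7, 11.0]
finger_gap: 8.7
grip_force: 66.4
```

```bash
python3 -c "
from d import *
s=sensors.sense();q=R.from_euler('xyz',s['tcp_rot'],degrees=True);print(q.inv().apply(s['wrist_torque']),q.inv().apply(s['ft_force']))
P,Q=panel(0,80,21,-90); delta(P,Q)"
```

```text
[ 1.42 -2.37 -1.18] [-14.33  -7.46 -17.3 ]
t 20.65 turn rad [-0.    0.   -0.05] rows 0.2815763775677128 shift after turn [1.53 1.33 1.14] before [1.6  1.25 1.13] F [-17.42 -11.67  10.99] gap 8.681256204695272 66.38499855995178 j [  7.41 -20.17 129.87 -11.46  41.94  24.56]
```

Emit:
apply_moves(targets=[[1,1,-0.5,0,0,0.03,1],[0,0,0,0,0,0.03,1],[0,0,0,0,0,0,1]])

```text
time: 21.02
tool_pos: [542.9, 73.5, 103.5]
tcp_rot: [150.4, -2.8, 76.8]
ft_force: [-18.2, -15.0, 9.9]
finger_gap: 8.7
grip_force: 84.0
```

```bash
python3 -c "
from d import *
s=sensors.sense();q=R.from_euler('xyz',s['tcp_rot'],degrees=True);print(q.inv().apply(s['wrist_torque']),q.inv().apply(s['ft_force']))
P,Q=panel(0,80,21,-90); delta(P,Q)"
```

```text
[ 1.36 -3.17 -1.78] [-18.28  -7.08 -16.44]
t 21.025 turn rad [-0.    0.01 -0.11] rows 0.6068918691477282 shift after turn [1.43 1.35 1.18] before [1.58 1.19 1.17] F [-18.18 -15.03   9.9 ] gap 8.719359270511148 84.04138477519155 j [  7.5  -20.04 129.74 -11.6   42.1   28.09]
```

Grip force and torque have both risen, so it's at the stop. Releasing, retracting well clear and looking.

Emit:
apply_moves(targets=[[0,0,0,0,0,-0.05,1],[0,0,0,0,0,-0.03,0.8],[0,0,0,0,0,0,0.6],[0,0,0,0,0,0,0.5],[0,0,0,0,0,0,0.5],[0,0,-15,0,0,0,0.5],[0,0,-30,0,0,0,0.5],[0,0,-30,0,0,0,0.5],[0,30,-20,0,0,0,0.5],[0,40,0,0,0,0,0.5],[0,40,0,0,0,0,0.5],[0,0,0,0,0,0,0.5],[0,0,0,0,0,0,0.5]])

```text
time: 22.65
tool_pos: [591.3, 66.4, 241.7]
tcp_rot: [150.1, -0.9, 80.8]
ft_force: [-0.2, 0.3, 0.0]
finger_gap: 42.9
grip_force: 0.0
```

```bash
python3 -c "
from d import *
Q,o=panelpose(544.7,-6,np.radians(-7.57))
s=np.ascontiguousarray(optics.snapshot('side')[:,:,::-1]);t=np.ascontiguousarray(optics.snapshot('top')[:,:,::-1])
B=[]
for im,n,x0,y0 in((s,'side',180,208),(t,'top',105,160)):
  A=cv2.resize(im[y0:y0+145,x0:x0+130],None,fx=3,fy=3,interpolation=2)
  for y in(80,-80):
    P=Q.apply([(7,y+34,17),(7,y-34,17),(-7,y-34,17),(-7,y+34,17)])+o
    cv2.polylines(A,[np.int32((proj(n,P)-[x0,y0]+.5)*3-.5)],True,(0,255,255),1)
  B.append(A)
cv2.imwrite('pics/c5.png',np.hstack(B)); print(sensors.sense())"
```

```text
{'time': 22.75, 'joint_pos': array([  5.44, -20.51, 115.16,  -7.77,  56.31,  17.52]), 'qd': array([ 0.1 , -0.34, -0.  ,  0.02, -0.12, -0.22]), 'joint_efforts': array([ -0.17, -34.84, -53.94,  -0.83,  -3.54,   0.01]), 'tool_pos': array([590.91,  66.52, 241.35]), 'tcp_rot': array([150.09,  -0.92,  80.81]), 'ft_force': array([ 0.28, -0.6 , -1.01]), 'wrist_torque': array([ 0.1 ,  0.24, -0.03]), 'grip_force': 0.0, 'finger_gap': 42.73935513484228}
```

View pics/c5.png

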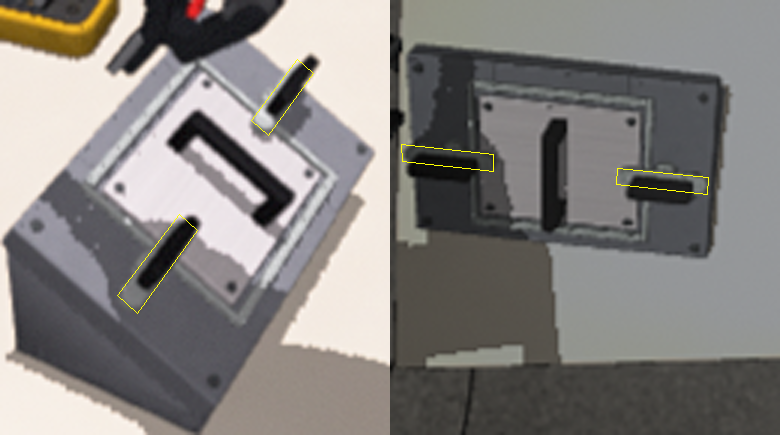

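Both bars lie straight across the cover's edges and match the locked outlines (ends near (262,125) and (190,225) in the side crop). The cover is flat and the gripper is clear.

```bash
python3 -c "
from bench import r
print(r.hand_in())"
```

```text
the job is handed in; nothing more can be done
None
```

The cover lies flat in its frame, both turnbuttons are turned to their stops, and the job was handed in at about 23 s; the bystanders were not touched.

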